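Set the glue booth's window and start the fan

ROBOT

A 6-joint arm with a two-finger parallel gripper is mounted at the origin on the work surface. World frame = base frame: x ahead of the robot, y to its left, z up, the work surface at z = 0. Lengths are in m, angles in rad, forces in N, time in s.
With the tool pointing down it reaches from about 0.275 to 0.75 m from the base axis. Payload 10.2 kg.
Tool frame: the origin (TCP) lies midway between the tips of the shut fingers; the grasp point (between the pads) lies 19 mm behind it (env.hold_point_z is the distance from the TCP to the grasp point, in m); z points along the fingers, y is the line along which they close (so a half turn about z gives the same grasp; the last joint's range is limited). The gripper opens to 85 mm and grips with 20 to 120 N. Pads are 22 mm wide; open, the fingers measure 114 mm over their backs; the gripper's body (76 mm by 85 mm) begins 54 mm behind the grasp point. The pads swing forward as they close: fully open they stand 13 mm farther back than shut.
Start: joints at [0.957, 0.313, 1.498, -0, 1.331, -0.223], TCP at [0.2, 0.485, 0.231] pointing down, gripper open.
Joint ranges: [-2.94, 2.94], [-0.97, 2.17], [0.19, 2.56], [-1.23, 4.37], [0.02, 3.11], [-2.88, 2.88]. Speed limits (rad/s): [2.39, 2.39, 3.01, 3.14, 3.14, 3.14].

INTERFACE

Orientations are given as a unit quaternion [x, y, z, w].
In Python, from bench import env, kinematics, monitor, eyes, job gives the robot as it stands. The module is installed in compiled form; this text tells all that it offers. Calls block until the motion is done:
- env.reach(position, orientation): joint-space move of the TCP to a pose.
- env.movel(position, velocity=0.15, frame=None, guard=None): straight line of the TCP; frame=None keeps the orientation; velocity is the mean speed in m/s. With guard (N) it stops when the force on the tool has changed by that much, and returns True; else False.
- env.set_joints(angles): joint-space move.
- env.release() and env.close_gripper(effort=None): open the fingers fully, or close them until they stop; effort is the grip in N (None keeps the last).
- env.hold(seconds).
- kinematics.ik(position, orientation): joint angles nearest the present ones, or None.
- monitor.sense(): the state.
- eyes.grab_frame(name): name is "side" or "top" or "wrist"; returns a dict with "frame" (420x560x3 uint8, red, green, blue), "mtx" (3x3 intrinsics, pixels), "view" (4x4, takes a point from world to camera coordinates). Camera axes: x right, y down, z forward; pixel columns grow to the right and rows downward; lengths in m; the calibration is good to about 2 mm. A picture is of the moment at which its call begins. There is no depth.
A pose or a line that the arm cannot do raises env.MotionError and nothing moves.
- job.hand_in(): hands the job in; it is judged then, once.
The state is a dict: "clock": time; "joints": joint angles; "qvel": joint speeds; "joint_efforts": joint torques, N m; "position": TCP position; "ee_rot": TCP orientation; "contact_force": force on the tool from outside, world axes, zero at the start; "ft_torque": the same for the moment, N m; "finger_gap": opening from 0.0 (shut) to 1.0 (fully open); "gripper_force": force on a finger pad.
Only numpy, scipy, OpenCV 4.12 (cv2) and the standard library are available. Lean on these libraries where they do the work, as an engineer would, in place of code of your own. Each camera call takes 0.05 s, during which the arm holds its last target. There are 200 camera calls.

TASK

Push the glue booth's counterweighted sliding window up from beneath its lip, with the fingertips and without gripping it or overshooting, until the lip is level with the pointer of the height marker on the window's side rail; it stays where you leave it. Then press the fan button on the switch box beside the booth fully down and let it go. Leave the marker and the things on the bench where they are.

Things in the scene. Friction and masses are not known exactly. Their poses are not given: they have to be found in the camera images.
- booth: Glue booth, 340 mm wide, 360 mm deep, 333 mm high, grey cheeks, clear back, counterweight duct on its left. Origin: under the middle of its front foot; x horizontally into the booth, z up. Its front slopes up at 50 degrees from the horizontal, leaning away at the top; the window (300 mm wide, clear pane, dark frame) slides up this slope.
- lip_edge (a point): Middle of the free outer edge of the window's lip, half-way through the lower plate. Axes: z up the slope (the way the window slides; its horizontal part points into the booth), y along the lip, -x square out from the pane, towards the user and up. It starts about 90 to 115 mm above the bench; the space in front of and below it is free but for low things.
- lip_under (a point): Middle of the underside of the window's lip (18 mm in from its outer edge and 4 mm down the slope from lip_edge); same axes. The lip is a steel ledge along the window's bottom edge, 280 mm long, 8 mm thick, standing 36 mm square out from the pane, to be pushed on its underside or lower outer edge. On its top lies a strip 26 mm deep, 4 mm thick, not to be pressed or pinched.
- sash (a joint): How far the window has slid up the slope from its bottom stop, m: 0 shut, 0.17 at the top stop. A counterweight balances it: 2 to 4 N along the slope moves it (plus 6 N per m/s), and it stays where it is left.
- mark (a point): Tip of the pointer of the height marker: a black clip 34 x 24 x 22 mm with a steel screw, on the window's right side rail as the user sees it, 3 mm beside the path of the lip's end, standing up to 48 mm out from the pane. Axes parallel to lip_edge's; lip_edge should come to its level along z (up the slope). It sits very firmly.
- fan (a joint): Travel of the fan button, m: 0 up, 0.006 fully down; it springs back. Full travel takes about 4 N.
- fan_top (a point): Centre of the top of the fan button, a round grey push button 32 mm across in a black collar on top of a grey box 100 x 90 x 55 mm that stands on the bench to the right of the booth; pressed straight down, 6 mm travel.
- tin_wide: Bystander: closed tin, 86 mm across, 75 mm high. Origin at its underside, on the bench.
- tin_small: Bystander: closed tin, 60 mm across, 65 mm high. Origin at its underside, on the bench.
- hammer: Bystander: hammer lying flat, 240 mm long. Origin at its underside, on the bench.
- punch: Bystander: short hand punch lying flat, about 110 mm long, 14 mm thick. Origin at its underside, on the bench.
- punch_rack: Bystander: wooden block 50 x 130 x 35 mm holding five upright steel punches, 90 mm high in all. Origin at its underside, on the bench.
- spool: Bystander: wooden spool, 44 mm across, 50 mm high. Origin at its underside, on the bench.
- jar: Bystander: lidded jar, 56 mm across, 85 mm high. Origin at its underside, on the bench.

How it is judged:
On the way, in this order (a step that is already met when the one before it is completed fails the run):
1. the window is moving up, pushed by the fingers from beneath its lip (contact force between the fingers and sash_c0 above 0.5 N and velocity of joint sash above 0.003 m/s), for 0.05 s.
2. the lip is level with the marker's pointer (within 8 mm along the slope) and still (z of lip_edge in the frame of mark between -0.008 and 0.008 m and velocity of joint sash below 0.01 m/s), for 0.3 s.
3. the fan button is pressed down (value of joint fan above 0.0045 m), for 0.05 s.
4. the fan button is let up again (value of joint fan below 0.002 m), for 0.1 s.
At the end, for the whole second after the job is handed in: The lip is level with the pointer within 8 mm along the slope, the window is at rest, and the fan button is up again after being pressed (z of lip_edge in the frame of mark between -0.008 and 0.008 m and velocity of joint sash between -0.005 and 0.005 m/s and value of joint fan below 0.002 m); the robot touches nothing.
It fails at once if the window is pushed more than 20 mm past the mark (z of lip_edge in the frame of mark above 0.02 m).
It fails at once if the lip is pinched or pressed from above (more than 3 N on its top strip) (contact force between the fingers and sash_c1 above 3 N).
It fails at once if the lip is pushed with more than 40 N (contact force between the arm and sash_c0 above 40 N).
It fails at once if a thing on the bench is moved by more than 30 mm, or the marker by more than 4 mm (distance of mark from where it was at the start of the episode above 0.004 m or distance of any of tin_wide, tin_small, hammer, punch, punch_rack, spool, jar from where it was at the start of the episode above 0.03 m).
It fails at once if the fan button is pressed before the window is within 20 mm of the mark (value of joint fan above 0.0045 m and z of lip_edge in the frame of mark below -0.02 m).
It also fails if it takes over 48 s, if anything falls off the work surface, if the arm or the gripper's body presses on something with over 40 N, if the wrist force passes 120 N, or if a joint passes its speed limit or range.

## Working session

There is one attempt and no reset: what is moved stays moved. The work goes in short steps, each a Python script; the robot and the scene stay as the last script left them, time stands still between calls to the robot, and variables do not carry over. Pictures are saved under pics/ and viewed, at most 13 in all, crops included, and the job is handed in when it is done.

```bash
mkdir -p pics; cat > h.py <<'E'
import numpy as np, cv2
from bench import env, kinematics, monitor, eyes, job
def grab(n,f=None):
    d=eyes.grab_frame(n)
    if f: cv2.imwrite('pics/'+f,d['frame'][:,:,::-1])
    return d
def proj(d,p):
    c=d['view']@np.r_[p,1]; u=d['mtx']@c[:3]; return u[:2]/u[2]
def ray(d,uv):
    R=d['view'][:3,:3];t=d['view'][:3,3]
    v=R.T@np.linalg.solve(d['mtx'],[uv[0],uv[1],1.]); return -R.T@t, v/np.linalg.norm(v)
def onz(d,uv,z):
    o,v=ray(d,uv); return o+v*(z-o[2])/v[2]
def tri(a,ua,b,ub):
    o1,v1=ray(a,ua);o2,v2=ray(b,ub)
    s=np.linalg.lstsq(np.c_[v1,-v2],o2-o1,rcond=None)[0]
    p,q=o1+s[0]*v1,o2+s[1]*v2; return (p+q)/2,np.linalg.norm(p-q)
E
python3 - <<'E'
from h import *
for n in('side','top','wrist'):
    d=grab(n,n+'0.png'); np.savez(n+'0.npz',**{k:d[k] for k in('mtx','view','frame')})
    print(n,np.round(d['mtx'],1).tolist(),np.round(ray(d,(280,210)),3).tolist())
print(monitor.sense())
E
```

```text
side [[497.1, 0.0, 281.7], [0.0, 497.1, 208.0], [0.0, 0.0, 1.0]] [[0.348, -0.701, 0.795], [0.141, 0.747, -0.65]]
top [[491.9, 0.0, 274.6], [0.0, 491.9, 203.9], [0.0, 0.0, 1.0]] [[0.317, 0.089, 1.134], [0.182, -0.02, -0.983]]
wrist [[353.7, 0.0, 278.7], [0.0, 353.7, 211.0], [0.0, 0.0, 1.0]] [[0.126, 0.516, 0.374], [0.287, -0.115, -0.951]]
{'clock': 0.15, 'joints': array([ 9.56584195e-01,  3.13305633e-01,  1.49824549e+00,  2.47476422e-05,
        1.33097127e+00, -2.23397708e-01]), 'qvel': array([ 0.00093421, -0.00140253,  0.00029527, -0.0007134 ,  0.00195726,
        0.00131317]), 'joint_efforts': array([ 1.62674089e-03, -4.12372720e+01, -2.59797120e+01, -2.36509068e-04,
        3.27082358e-03,  7.32894108e-06]), 'position': array([0.19989218, 0.48526181, 0.23088107]), 'ee_rot': array([ 1.94168881e-01,  9.80968006e-01, -4.19806693e-04, -2.00027952e-04]), 'contact_force': array([-0.2881392 , -0.56385058, -0.02266034]), 'ft_torque': array([-0.01733752,  0.02533876,  0.0074947 ]), 'gripper_force': 0.0, 'finger_gap': 1.0034269116903574}
```

View pics/side0.png

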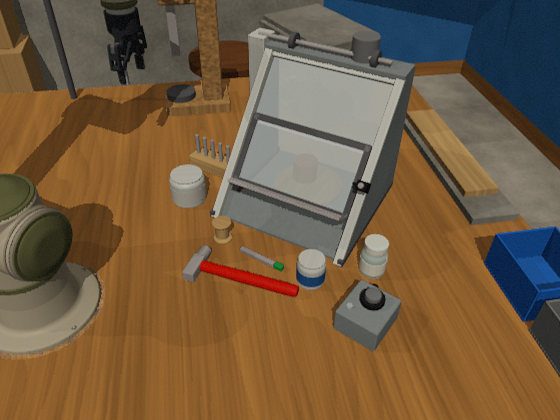

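View pics/top0.png

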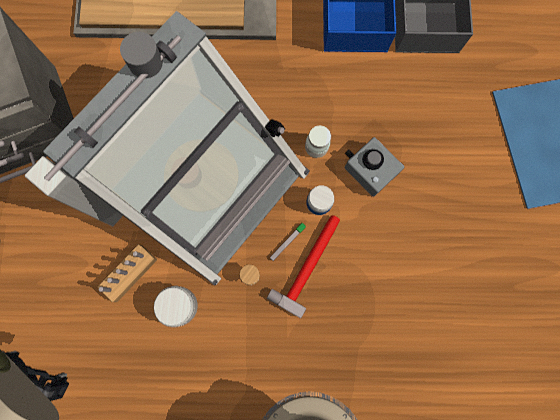

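Side: lip runs about (228,180)–(352,213) and the marker sits at (361,187). The fan button is at (374,295). Top: lip about (205,258)–(285,158), marker (275,128), fan (373,158). I'll zoom in on both.

```bash
python3 - <<'E'
import cv2,numpy as np
s=cv2.imread('pics/side0.png')[145:255,205:405]; t=cv2.imread('pics/top0.png')[95:285,190:320]
cv2.imwrite('pics/sc.png',cv2.resize(s,None,fx=4,fy=4,interpolation=cv2.INTER_CUBIC))
cv2.imwrite('pics/tc.png',cv2.resize(t,None,fx=3,fy=3,interpolation=cv2.INTER_CUBIC))
E
```

```text
(no output)
```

View pics/sc.png

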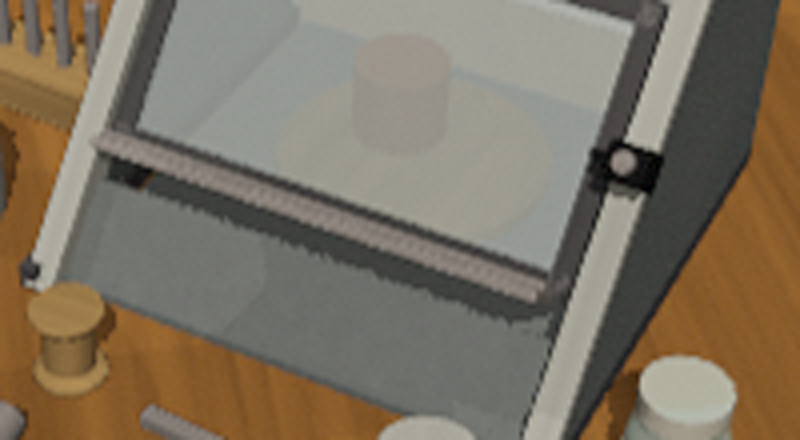

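View pics/tc.png

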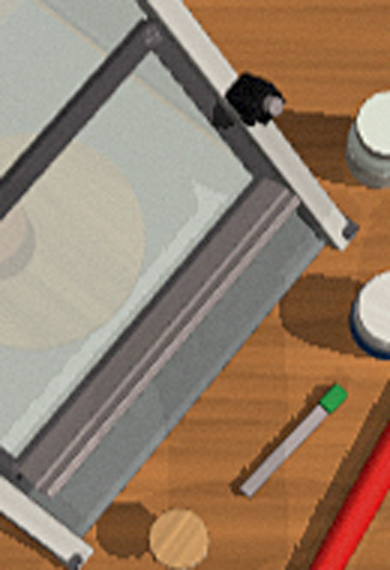

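```bash
cat > m.py <<'E'
from h import *
S=dict(np.load('side0.npz'));T=dict(np.load('top0.npz'))
def st(s,t): return tri(S,(205+(s[0]-1.5)/4,145+(s[1]-1.5)/4),T,(190+(t[0]-1)/3,95+(t[1]-1)/3))
L=st((98,142),(45,490));R=st((543,290),(299,201));M=st((625,162),(272,103))
E
python3 - <<'E'
from m import *
fl=st((30,270),(78,562));fr=st((537,440),(345,240))
for n,p in dict(L=L,R=R,M=M,fl=fl).items(): print(n,p[0].round(4),round(p[1],4))
l,r,m=L[0],R[0],M[0]; print('len',np.linalg.norm(l-r))
y=(l-r)*[1,1,0];y/=np.linalg.norm(y); n=np.cross(y,[0,0,1])
if n@(l-[0.1,0,0])<0:n=-n
print('y',y,'into',n,np.degrees(np.arctan2(n[1],n[0])))
up=n*np.cos(np.radians(50))+[0,0,np.sin(np.radians(50))]; out=-n*np.sin(np.radians(50))+[0,0,np.cos(np.radians(50))]
c=(l+r)/2;print('c',c,'up',up@(m-c),'out',out@(m-c),'y',y@(m-c))
for e in(S,T):print(proj(e,c+0*up))
# fan: side circle and top
f,g=tri(S,(374,291),T,(373.5,158));print('fan',f,g,onz(T,(373.5,158),.07))
# blobs for bystanders top
for k,uv,z in(('tinw',(175,306),.075),('tins',(320,199),.065),('jar',(319,138),.085),('spool',(250,274),.05),('ham1',(336,219),.02),('ham2',(285,303),.03),('pun',(303,226),.01)):print(k,onz(T,uv,z).round(3))
E
```

```text
L [0.4033 0.2251 0.0972] 0.0029
R [0.6166 0.0477 0.1054] 0.0049
M [0.664  0.0693 0.1694] 0.0024
fl [0.3567 0.2089 0.0194] 0.0025
len 0.2775712915876418
y [-0.76888522  0.63938683 -0.        ] into [ 0.63938683  0.76888522 -0.        ] 50.253887648382886
c [0.50993496 0.13643479 0.10132116] up 0.08227396466793592 out 0.0077899183391103004 y -0.16137627325409926
[281.82946333 197.80755091]
[247.75459542 208.80888518]
fan [ 0.63216928 -0.1401227   0.08437674] 0.003024914724948231 [ 0.63489338 -0.14300258  0.07      ]
tinw [0.305 0.287 0.075]
tins [ 0.54  -0.022  0.065]
jar [ 0.676 -0.019  0.085]
spool [0.375 0.131 0.05 ]
ham1 [ 0.503 -0.063  0.02 ]
ham2 [0.313 0.054 0.03 ]
pun [0.488 0.012 0.01 ]
```

```bash
cat >> m.py <<'E'
from scipy.spatial.transform import Rotation as Ro
l,r,m=L[0],R[0],M[0]
y=(l-r)*[1,1,0];y/=np.linalg.norm(y); n=np.array([-y[1],y[0],0]); n*=np.sign(n[1])
s,co=np.sin(np.radians(50)),np.cos(np.radians(50))
up=n*co+[0,0,s]; out=-n*s+[0,0,co]; c=(l+r)/2; c[2]=c[2]
def P(o,u,yy=0): return c+out*o+up*u+y*yy   # o: from lip edge outwards, u up the slope
Q=[Ro.from_matrix(np.c_[np.cross(k*y,-out),k*y,-out]).as_quat() for k in(1,-1)]
E
python3 - <<'E'
from m import *
D=Ro.from_matrix(np.c_[[0,1,0],[1,0,0],[0,0,-1.]]).as_quat()
print(kinematics.ik([.22,.30,.33],monitor.sense()['ee_rot']),kinematics.ik([.33,-.05,.33],D))
for i,q in enumerate(Q):
    for yy in(0,-.05,.05):
        for o,u in((.12,-.03),(-.025,-.03),(-.025,.07)):
            k=kinematics.ik(P(o,u,yy),q); print(i,yy,o,u,P(o,u,yy).round(3),None if k is None else k.round(2))
E
```

```text
[ 6.20306558e-01 -9.64578708e-02  1.70218885e+00 -2.84263451e-04
  1.53674727e+00 -5.59659653e-01] [-5.06285517e-01 -1.92124614e-01  1.78262573e+00 -4.44089210e-16
  1.55109154e+00 -5.06285517e-01]
0 0 0.12 -0.03 [0.439 0.051 0.155] [-0.67  0.15  2.24  1.06  1.07  2.47]
0 0 -0.025 -0.03 [0.51  0.136 0.062] [-0.34  0.48  2.14  1.44  0.81  2.27]
0 0 -0.025 0.07 [0.551 0.186 0.139] [-0.19  0.37  1.99  1.29  0.78  2.66]
0 -0.05 0.12 -0.03 [0.477 0.019 0.155] [-0.67  0.24  2.12  1.05  1.09  2.5 ]
0 -0.05 -0.025 -0.03 [0.548 0.104 0.062] [-0.38  0.53  2.02  1.35  0.84  2.35]
0 -0.05 -0.025 0.07 [0.589 0.154 0.139] [-0.25  0.43  1.88  1.22  0.82  2.7 ]
0 0.05 0.12 -0.03 [0.4   0.083 0.155] [-0.66  0.05  2.36  1.07  1.06  2.45]
0 0.05 -0.025 -0.03 [0.471 0.168 0.062] [-0.29  0.43  2.25  1.55  0.78  2.19]
0 0.05 -0.025 0.07 [0.513 0.218 0.139] [-0.13  0.31  2.08  1.36  0.72  2.63]
1 0 0.12 -0.03 [0.439 0.051 0.155] [-0.67  0.15  2.24  1.06  1.07 -0.67]
1 0 -0.025 -0.03 [0.51  0.136 0.062] [-0.34  0.48  2.14  1.44  0.81 -0.87]
1 0 -0.025 0.07 [0.551 0.186 0.139] [-0.19  0.37  1.99  1.29  0.78 -0.48]
1 -0.05 0.12 -0.03 [0.477 0.019 0.155] [-0.67  0.24  2.12  1.05  1.09 -0.64]
1 -0.05 -0.025 -0.03 [0.548 0.104 0.062] [-0.38  0.53  2.02  1.35  0.84 -0.79]
1 -0.05 -0.025 0.07 [0.589 0.154 0.139] [-0.25  0.43  1.88  1.22  0.82 -0.44]
1 0.05 0.12 -0.03 [0.4   0.083 0.155] [-0.66  0.05  2.36  1.07  1.06 -0.69]
1 0.05 -0.025 -0.03 [0.471 0.168 0.062] [-0.29  0.43  2.25  1.55  0.78 -0.95]
1 0.05 -0.025 0.07 [0.513 0.218 0.139] [-0.13  0.31  2.08  1.36  0.72 -0.51]
```

```bash
python3 - <<'E'
from m import *
env.close_gripper(20)
env.reach([.22,.30,.33],monitor.sense()['ee_rot'])
env.reach(P(.15,0,-.09)*[1,1,1]+[-.03,-.03,.06],Q[1])
env.movel(P(.13,-.02,-.09))
d=grab('wrist','w1.png'); np.savez('w1.npz',**d)
print(monitor.sense()['clock'],monitor.sense()['position'],P(.13,-.02,-.09))
for k in((0,0,0),(0,0,-.139),):print(proj(d,P(*k)))
print(proj(d,m))
E
```

```text
4.25 [ 0.50745663 -0.00786304  0.17038817] [ 0.50724099 -0.00756466  0.16956266]
[164.36831246 175.95355638]
[340.97598894 176.18268538]
[381.8427853   62.28552663]
```

View pics/w1.png

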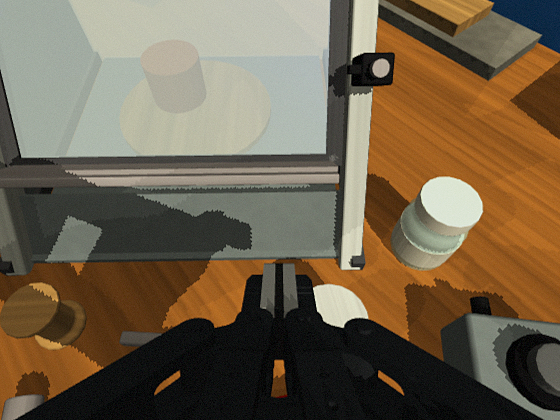

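Wrist view: the lip's outer face spans rows 177–186 and its right end is at column 340. The pointer tip is at about (347,71), left of the clip, and the screw is at (380,68). Next I'll get the travel from these.

```bash
python3 - <<'E'
from m import *
d=dict(np.load('w1.npz'))
def pl(uv,o):
    a,v=ray(d,uv); p=a+v*((c+out*o-a)@out)/(v@out); return (p-c)@up,(p-c)@y
print('lip',pl((338,181.5),0),pl((338,177),0),pl((338,186),0))
for o in(-.02,-.01,0,.008):print(o,'ptr',pl((347,71),o),'screw',pl((380,68),o))
w=tri(d,(380,68),S,(205+623.5/4,145+160.5/4));print((w[0]-c)@up,(w[0]-c)@out,w[1])
big=cv2.resize(d['frame'][30:200,300:420,::-1],None,fx=4,fy=3.5,interpolation=cv2.INTER_CUBIC);cv2.imwrite('pics/w1c.png',big[:600])
E
```

```text
lip (np.float64(-0.004291425519643653), np.float64(-0.13688932963989378)) (np.float64(-0.0006595599675935014), np.float64(-0.13669419102585617)) (np.float64(-0.007953174422663972), np.float64(-0.1370860738738553))
-0.02 ptr (np.float64(0.07822797129574978), np.float64(-0.1425521744703147)) screw (np.float64(0.08040085512014336), np.float64(-0.1677910791019216))
-0.01 ptr (np.float64(0.07765244535718005), np.float64(-0.14076690643599954)) screw (np.float64(0.07975113285389528), np.float64(-0.16514399138941346))
0 ptr (np.float64(0.07707691941861038), np.float64(-0.13898163840168432)) screw (np.float64(0.07910141058764718), np.float64(-0.1624969036769053))
0.008 ptr (np.float64(0.07661649866775452), np.float64(-0.13755342397423204)) screw (np.float64(0.07858163277464869), np.float64(-0.16037923350689867))
0.08010341318738809 0.007485077283114156 0.0029775300527623504
```

View pics/w1c.png

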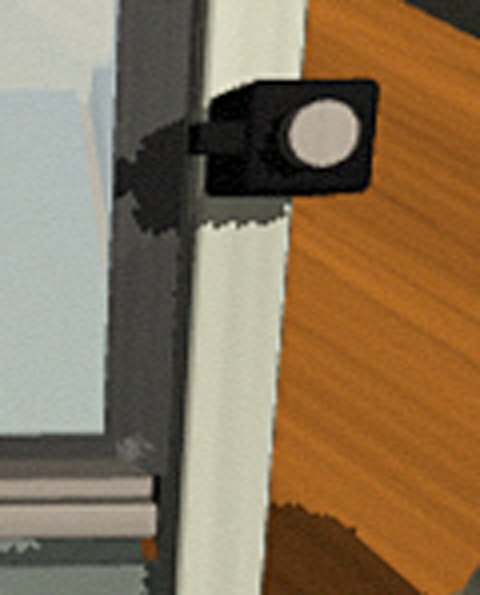

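```bash
python3 - <<'E'
from m import *
env.movel(P(.10,-.042,-.03)); 
print('in',env.movel(P(-.022,-.042,-.03),.1,guard=8),monitor.sense()['contact_force'])
env.hold(.3); f0=monitor.sense()['contact_force']
for u in np.arange(-.035,.0351,.005):
    g=env.movel(P(-.022,u,-.03),.03,guard=20); t=monitor.sense()
    print(round(u,3),g,((t['position']-c)@up).round(4),((t['contact_force']-f0)@up).round(2),((t['contact_force']-f0)@out).round(2))
    if g: break
d=grab('wrist','w2.png'); np.savez('w2.npz',**d); e=grab('side','s2.png');np.savez('s2.npz',**e)
print(t['clock'])
E
```

```text
in False [ 0.45956289 -0.18407094  0.73423867]
-0.035 False -0.0348 -0.35 0.36
-0.03 False -0.0298 -1.19 -0.21
-0.025 False -0.0248 -0.57 -0.6
-0.02 False -0.0198 -0.59 -0.18
-0.015 False -0.0147 -0.79 -0.49
-0.01 False -0.0096 -1.05 -0.16
-0.005 False -0.0046 -0.63 -0.17
0.0 False 0.0004 -1.06 -0.51
0.005 False 0.0054 -0.77 0.18
0.01 False 0.0104 -0.72 0.41
0.015 False 0.0154 -1.24 1.23
0.02 False 0.0204 -0.85 0.0
0.025 False 0.0254 -0.64 -0.48
0.03 False 0.0304 -0.33 -0.25
0.035 False 0.0354 -0.77 0.1
11.35
```

View pics/w2.png

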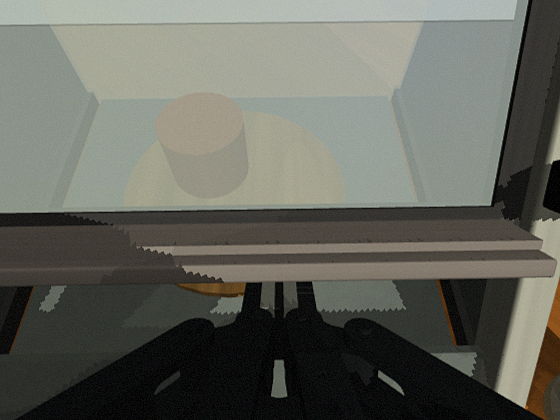

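Fingers are under the lip, whose outer face is at rows about 260–280. The window has risen and the marker shows at the right border. I'll measure where the lip is now.

```bash
python3 - <<'E'
from m import *
d=dict(np.load('w2.npz'));e=dict(np.load('s2.npz'))
def pl(d,uv,o=0):
    a,v=ray(d,uv); p=a+v*((c+out*o-a)@out)/(v@out); return np.round([(p-c)@up,(p-c)@y],4)
print('lip',pl(d,(545,264)),pl(d,(300,272)),'ptr',pl(d,(548,185)))
i=d['frame'][245:295,450].astype(int);print(i.sum(1)//3)
cv2.imwrite('pics/s2c.png',cv2.resize(e['frame'][145:255,205:405,::-1],None,fx=4,fy=4,interpolation=cv2.INTER_CUBIC))
E
```

```text
lip [ 0.0554 -0.1305] [ 0.0519 -0.0381] ptr [ 0.0861 -0.1243]
[128 120 124 121 126 107  72  64  66  71  64  72  69  73  69  82 101 121
 123 120 123 120 125 121 125 124 121 122 122 118 118 123 108  79  38  25
  27  26  22  18   0   4  18   9   0  12  14   4  15  14]
```

View pics/s2c.png

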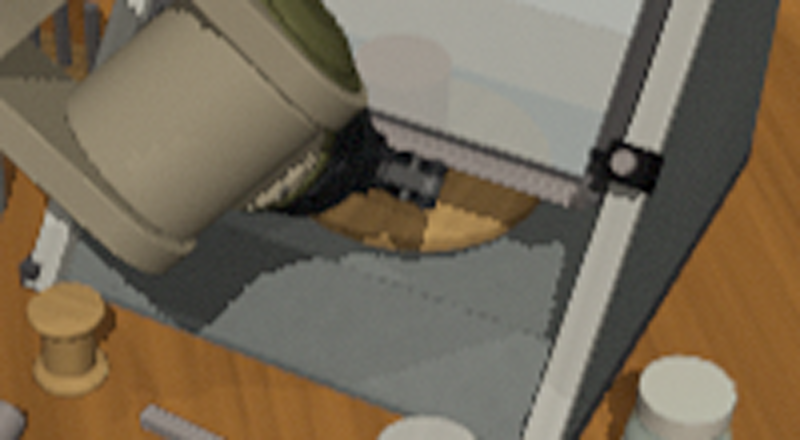

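```bash
python3 - <<'E'
from m import *
d=dict(np.load('w2.npz'));e=dict(np.load('s2.npz'))
def pl(d,uv,o=0):
    a,v=ray(d,uv); p=a+v*((c+out*o-a)@out)/(v@out); return np.round([(p-c)@up,(p-c)@y],4)
f=lambda u,v:(205+(u-1.5)/4,145+(v-1.5)/4)
print('lip0',pl(e,f(543,290)),'lip now',pl(e,f(577,192)),pl(d,(450,269.5)))
print('ptr',pl(e,f(594,165)),pl(e,f(594,165),-.01),'screw',pl(e,f(623,162),.0075),pl(e,f(623,162),.0))
g=lambda p:(proj(e,p)-[205,145])*4+1.5
for u in(.05,.06,.07,.08,.085):print(u,g(P(0,u,-.139)))
E
```

```text
lip0 [ 0.0044 -0.1401] lip now [ 0.059  -0.1396] [ 0.0531 -0.095 ]
ptr [ 0.0752 -0.1434] [ 0.0754 -0.1408] screw [ 0.0813 -0.1593] [ 0.0815 -0.1575]
0.05 [570.14743717 207.7093389 ]
0.06 [576.54779203 189.7400947 ]
0.07 [582.95617878 171.74830064]
0.08 [589.37261255 153.73391425]
0.085 [592.58385181 144.71823563]
```

```bash
python3 - <<'E'
from m import *
d=dict(np.load('w1.npz'))
x=tri(d,(338,178.6),S,(205+541.5/4,145+288.5/4));print([(x[0]-c)@k for k in(up,out,y)],x[1])
env.movel(P(-.022,.049,-.03),.02,guard=20); env.hold(.2)
env.movel(P(-.022,.039,-.03),.05)
env.movel(P(.06,.02,-.03)); env.movel(P(.08,-.0,-.12)); env.hold(.2)
d=grab('wrist','w3.png'); np.savez('w3.npz',**d); print(monitor.sense()['clock'])
print(proj(d,P(0,.0785,-.143)))
u,v=map(int,proj(d,P(0,.0785,-.143)))
x0,y0=max(0,u-100),max(0,v-70); print(x0,y0)
cv2.imwrite('pics/w3c.png',cv2.resize(d['frame'][y0:y0+145,x0:x0+190,::-1],None,fx=4,fy=4,interpolation=cv2.INTER_CUBIC))
E
```

```text
[np.float64(0.0011259742890745348), np.float64(-0.0012012379893741976), np.float64(-0.13826427002898664)] 0.007108020477238242
14.5833
[318.64144017  98.54133402]
218 28
```

View pics/w3c.png

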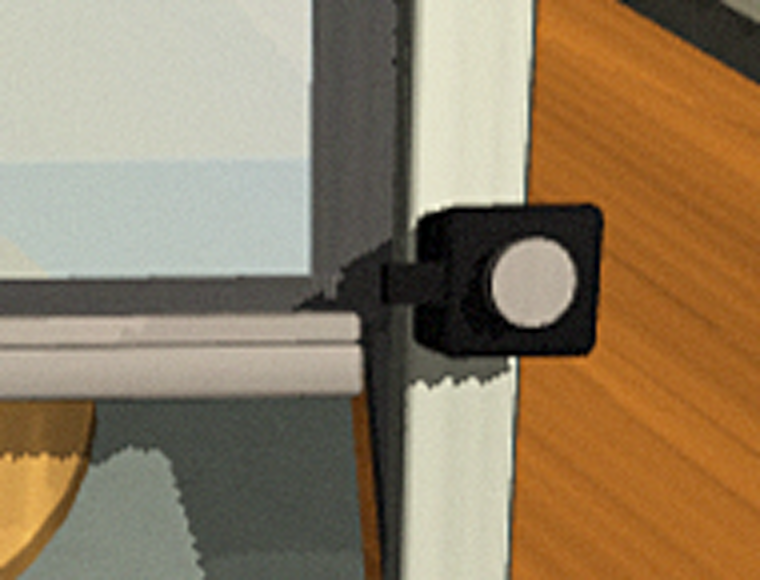

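The lip face centre is at crop row 370 and the pointer at row 283, so the lip is still below the pointer.

```bash
python3 - <<'E'
from m import *
d=dict(np.load('w3.npz'))
def pl(uv,o=0):
    uv=(218+(uv[0]-1.5)/4,28+(uv[1]-1.5)/4)
    a,v=ray(d,uv); p=a+v*((c+out*o-a)@out)/(v@out); return np.round([(p-c)@up,(p-c)@y],4)
print(pl((355,347)),pl((355,370)),pl((355,392)))
for o in(-.02,-.01,0):print(o,pl((383,283),o),pl((383,264),o),pl((383,303),o))
E
```

```text
[ 0.0693 -0.1359] [ 0.066 -0.136] [ 0.0627 -0.1361]
-0.02 [ 0.0784 -0.1417] [ 0.0813 -0.1416] [ 0.0752 -0.1418]
-0.01 [ 0.0785 -0.1408] [ 0.0813 -0.1407] [ 0.0755 -0.1408]
0 [ 0.0786 -0.1398] [ 0.0813 -0.1398] [ 0.0757 -0.1399]
```

```bash
python3 - <<'E'
from m import *
env.movel(P(.06,.02,-.03)); env.movel(P(-.022,.039,-.03),.1)
env.movel(P(-.022,.0625,-.03),.025,guard=20); env.hold(.3)
env.movel(P(-.022,.05,-.03),.05)
env.movel(P(.06,.02,-.03)); env.movel(P(.08,-.0,-.12)); env.hold(.2)
d=grab('wrist','w4.png'); np.savez('w4.npz',**d); print(monitor.sense()['clock'])
cv2.imwrite('pics/w4c.png',cv2.resize(np.vstack([d['frame'][50:130,218:408,::-1],d['frame'][300:365,370:560,::-1]]),None,fx=4,fy=4,interpolation=cv2.INTER_CUBIC))
cv2.imwrite('pics/w4.png',d['frame'][:,:,::-1])
E
```

```text
19.9
```

View pics/w4c.png

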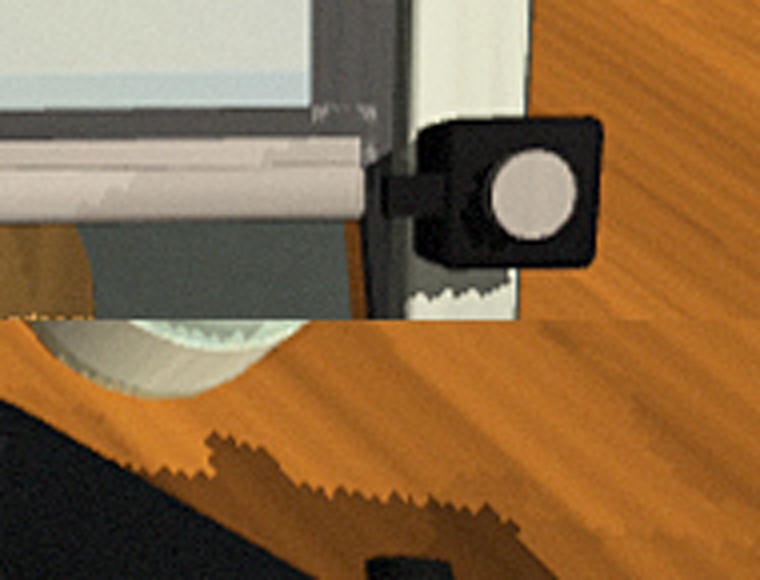

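Lip face centre (row 194) matches the pointer (row 195), so the window is level. Next is the fan button.

```bash
python3 - <<'E'
from m import *
D=Ro.from_matrix(np.c_[[-1,0,0],[0,1,0],[0,0,-1.]]).as_quat()
F=np.array([.633,-.141,0])
p=monitor.sense()['position']; env.movel(p+out*.08+[0,-.03,.03])
k=kinematics.ik(F+[0,0,.20],D); print(k,monitor.sense()['joints'].round(2))
env.reach(F+[0,0,.20],D); env.hold(.2)
d=grab('wrist','w5.png');np.savez('w5.npz',**d);print(monitor.sense()['clock'],[proj(d,F+[0,0,z]).round(0) for z in(.065,.075,.085)])
E
```

```text
[-3.99479269e-01  6.13297717e-01  1.12548609e+00 -4.44089210e-16
  1.40280885e+00 -1.97027560e+00] [-0.75  0.25  1.83  0.92  1.29 -0.44]
22.4583 [array([279., 198.]), array([279., 202.]), array([279., 206.])]
```

View pics/w5.png

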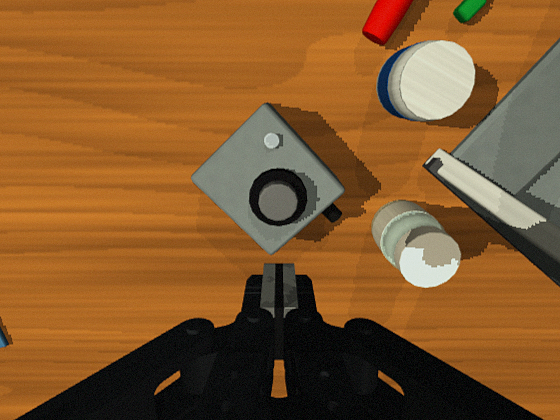

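The button is at (278,200), matching the prediction (279,202), so I'll press.

```bash
python3 - <<'E'
from m import *
F=np.array([.633,-.141,0])
env.movel(F+[0,0,.10],.12); env.hold(.2); f0=monitor.sense()['contact_force']
z=.10; touch=None
while z>.055:
    z-=.002; g=env.movel(F+[0,0,z],.03,guard=12); t=monitor.sense(); f=(t['contact_force']-f0)[2]
    print(round(z,3),t['position'][2].round(4),f.round(1),g)
    if g or f>10: break
env.hold(.2); print(monitor.sense()['contact_force']-f0)
env.movel(F+[0,0,.16],.08); env.hold(.3)
d=grab('top');e=grab('side'); cv2.imwrite('pics/end.png',d['frame'][:,:,::-1]);cv2.imwrite('pics/ends.png',e['frame'][:,:,::-1])
print(monitor.sense()['clock'])
E
```

```text
0.098 0.0979 -0.1 False
0.096 0.0958 -0.5 False
0.094 0.0938 0.1 False
0.092 0.0918 -0.1 False
0.09 0.0899 -0.2 False
0.088 0.0878 -0.5 False
0.086 0.0858 -0.8 False
0.084 0.0838 -1.5 False
0.082 0.0818 -0.8 False
0.08 0.0798 0.1 False
0.078 0.0778 0.3 False
0.076 0.0761 1.2 False
0.074 0.0741 2.0 False
0.072 0.0721 3.1 False
0.07 0.071 10.0 False
0.068 0.0707 21.4 False
[-8.30672321  2.51232213 21.2560673 ]
29.5417
```

```bash
python3 -c "
from h import *
print(job.hand_in())"
```

```text
the job is handed in; nothing more can be done
None
```

I pushed the window up until its lip was level with the pointer in the close-up view, pressed the fan button through about 6 mm to its stop and let it go, then handed in at about 30 s; the hand-in gave no verdict.

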